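# Clamp the slim ink tank into the dock

### The job

Stand the slim ink tank upright in the pocket of the ink-tank dock while its clamp arm is up, then swing the clamp arm down onto it and press until the tank is driven fully home and the clamp is closed. Leave the wide tank where it is.

Things in the scene. Friction and masses are not known exactly. Their poses are not given: they have to be found in the camera images.
- slim_tank: The slim ink tank: upright black block, blank white labels on its two large sides, 60 mm (its x) by 28 mm (its y) by 62 mm high, under 0.1 kg, loose on the desk. Origin: centre of its underside, z up. Grasp it across the 28 mm, near the top. Its ends are alike: it may go in either way round.
- wide_tank: A second black tank, 60 mm (its x) by 52 mm (its y) by 62 mm high, loose on the desk: too wide for the dock. Origin: centre of its underside. A large black printer, taller than 0.2 m, stands about 0.1 m behind the two tanks (x over 0.55): keep the hand clear of it.
- dock: The ink-tank dock, fixed: aluminium base (x -60 to 130, y -50 to 50 mm, 10 mm thick), grey open pocket, and behind it a steel clamp arm between two cheeks (99 mm high, y within 20 mm). Origin: desk height, under the pocket's middle; x runs from the pocket to the hinge, away from the robot; z up. The hinge axis lies along y at x = 90, z = 88 mm.
- pocket (a point): Middle of the pocket on its raised seat, 26 mm above the desk (fixed point, axes as the dock). Pocket 70 (x) by 38 mm (y) inside, walls to z = 42 mm, flared lips to 50 mm: mouth about 86 by 54, outside 96 by 60 mm. The steel seat carries the tank, sinks 10 mm when pressed with about 6 N and stays down: the tank is then home.
- clamp (a joint): Clamp arm angle, rad: 0 = closed, level, pointing in the dock's -x over the pocket; 1.57 = straight up; starts leaning back at 1.6 to 1.85 (stop 1.9). Stiff hinge: it stays where left; about 1 to 2 N at the paddle moves it. Its pad meets the tank's top at about 0.11; pressing the paddle down with 6 to 8 N drives the tank home, angle then about 0.
- clamp_paddle (a point): On the arm's back (top when closed), mid-paddle, 112 mm from the hinge axis, 4 mm off the arm's mid-plane; z points out of the back. Bar 22 mm wide, 8 mm thick; paddle 40 mm wide, 97 to 127 mm from the axis; pad beneath at 75 to 105 mm. Push here from the far side with closed fingers, in an arc about the hinge, ending pressed from above.
Not all that is in view belongs to the job. Leave any pink, turquoise or yellow look-alike of the slim_tank alone.

How it is judged:
By the outcome, as a careful person would: the job done as asked, in the order asked, and still so for the second after the job is handed in, with the robot touching nothing.
It also fails if it takes over 64 s, if anything falls off the work surface, if the arm or the gripper's body presses on something with over 40 N, if the wrist force passes 120 N, or if a joint passes its speed limit or range.

### The arm

A 6-joint arm with a two-finger parallel gripper is mounted at the origin on the work surface; the furniture and walls round the work are solid. World frame = base frame: x ahead of the robot, y to its left, z up, the work surface at z = 0. Lengths are in mm, angles in rad, forces in N, time in s.
With the tool pointing down it reaches from about 300 to 750 mm from the base axis. Payload 8.5 kg.
Tool frame: the origin (TCP) lies at the very end of the fingers, on their centre line; the grasp point (between the pads) lies 19 mm behind it; z points along the fingers, y is the line along which they close (so a half turn about z gives the same grasp; the last joint's range is limited). The gripper opens to 85 mm and grips with 20 to 120 N. Pads are 22 mm wide; open, the fingers measure 114 mm over their backs; the gripper's body (76 mm by 85 mm) begins 54 mm behind the grasp point. The pads swing forward as they close: fully open they stand 13 mm farther back than shut.
Start: joints at [0.588, 0.381, 1.297, -0, 1.464, -0.215], TCP at [381.99, 395.682, 231.322] pointing down, gripper open.
Joint ranges: [-3.11, 3.11], [-0.89, 2.33], [0.22, 2.48], [-1.42, 4.56], [0.17, 2.85], [-2.88, 2.88]. Speed limits (rad/s): [2.39, 2.39, 3.14, 3.14, 3.14, 3.14].

### API

Orientations are given as a unit quaternion [x, y, z, w].
In Python, from workcell import sensors, vision, ctrl gives the robot as it stands. The module is installed in compiled form; this text tells all that it offers.
- The arm moves only by the tool servo_tool, never from a script. Its argument "steps" is one flat list of numbers, 7 for each row, row after row: the shift along the tool's x, y, z in mm, then the turn, a rotation vector about the tool's x, y, z in rad, then the finger opening in mm, from 0 to 85.4. A call has 1 to 20 rows; each row is the pose to reach, as a shift and turn from the pose commanded when the call began, along the tool's axes at that moment; what a row does not reach only later rows make up. A row lasts 1/8 s, in which the tool goes at most 62.5 mm and 10.7 degrees, less where a joint would pass 70% of its speed; a pose out of reach is approached as far as the arm can. A call with a gripper value outside its range is refused whole. The fingers move at their own pace and stop on an object; "newtons" is the grip in N (left out, the last holds). Time passes only in rows, so rows that repeat a pose let the fingers close. It gives the time, the measured TCP pose, the force, the opening and the grip force at its end, in the units of the state.
- sensors.get_state(): the state, without advancing time (a new reading comes with each control period).
- vision.capture(name): name is "side" or "top" or "wrist"; returns a dict with "frame" (400x640x3 uint8, blue, green, red), "K" (3x3 intrinsics, pixels), "origin" and "attitude" of the camera in the world. Camera axes: x right, y down, z forward; pixel columns grow to the right and rows downward; lengths in mm; the calibration is good to about 2 mm. A picture is of the moment at which its call begins. There is no depth.
- ctrl.hand_in(): hands the job in; it is judged then, once.
The state is a dict: "t": time; "joint_pos": joint angles; "dq": joint speeds; "tau": joint torques, N m; "tcp_pos": TCP position; "ee_rot": TCP orientation; "force": force on the tool from outside, world axes, zero at the start; "torque": the same for the moment, N m; "gripper_width": opening from 0.0 (shut) to 1.0 (fully open); "grip_force": force on a finger pad.
Only numpy, scipy, OpenCV 4.12 (cv2) and the standard library are available. Lean on these libraries where they do the work, as an engineer would, in place of code of your own. Each camera call takes 0.05 s, during which the arm holds its last target. There are 200 camera calls.

## Working session

There is one attempt and no reset: what is moved stays moved. The work goes in short steps, Python scripts to look and compute and a tool call to move; the robot and the scene stay as the last step left them, time stands still between calls to the robot, and variables do not carry over. Pictures are saved under pics/ and viewed, at most 10 in all, crops included, and the job is handed in when it is done.

Besides the shell and the picture viewer there is one more tool, called after ">>>" as name(argument=value, ...), one argument or row to a line, values as JSON. servo_tool: Moves the arm, as the interface text tells. Its arguments: {"type":"object","properties":{"steps":{"type":"array"},"newtons":{"type":"number"}},"required":["steps"]}

```bash
mkdir -p pics; cat > h.py <<'E'
import numpy as np, cv2
from scipy.spatial.transform import Rotation as R
from workcell import sensors, vision, ctrl
def cam(n):
    c=vision.capture(n); A=np.array(c["attitude"],float)
    A=R.from_quat(A).as_matrix() if A.size==4 else A.reshape(3,3)
    return c["frame"],np.array(c["K"],float),np.array(c["origin"],float),A
def ray(K,o,A,uv,z):
    d=A@np.linalg.inv(K)@np.array([uv[0],uv[1],1.]); return o+d*(z-o[2])/d[2]
def proj(K,o,A,p):
    q=K@(A.T@(np.array(p,float)-o)); return q[:2]/q[2]
E
python3 - <<'E'
from h import *
s=sensors.get_state(); print(s)
for n in("top","side"):
    f,K,o,A=cam(n); cv2.imwrite(f"pics/{n}0.png",f); print(n,K.tolist(),o,A.tolist())
    np.savez(f"{n}0.npz",f=f,K=K,o=o,A=A)
E
```

```text
{'t': 0.0, 'joint_pos': array([ 5.87711384e-01,  3.81215980e-01,  1.29825917e+00, -1.08815316e-05,
        1.46357502e+00, -2.15292745e-01]), 'dq': array([ 0.00075255, -0.00015736, -0.00046373,  0.0001303 ,  0.00110131,
        0.00077298]), 'tau': array([-1.87643394e-06, -4.48456049e+01, -2.31281286e+01, -1.51988693e-04,
        4.66315352e-03,  2.44877236e-05]), 'tcp_pos': array([381.7595684 , 395.53249476, 230.70157846]), 'ee_rot': array([ 3.74535171e-01,  9.27212421e-01, -6.04852022e-04, -4.06531486e-04]), 'force': array([-0.05954192, -0.45907642,  0.67289733]), 'torque': array([ 0.02392516, -0.05476837,  0.03718522]), 'grip_force': 0.0, 'gripper_width': 0.9973569200639503}
top [[405.25191517482443, 0.0, 315.68486267747375], [0.0, 405.25191517482443, 202.29459460496167], [0.0, 0.0, 1.0]] [ 401.49246182  -20.047372   1257.6674793 ] [[0.014183117773416288, -0.9984280420294577, 0.05422438620629323], [-0.999802909196322, -0.013407454607344948, 0.01464182104533017], [-0.013891793721362688, -0.05442136575074008, -0.9984214205519769]]
side [[452.97598042915564, 0.0, 319.61874706663076], [0.0, 452.97598042915564, 197.8161847350707], [0.0, 0.0, 1.0]] [  411.0852354  -1098.32037371   635.57008445] [[0.998440854043872, -0.026984157228246236, 0.048864263371352926], [-0.055784061010920524, -0.4509881354932882, 0.890784957316533], [-0.001999878314686513, -0.8921219406017145, -0.4517902650387208]]
```

View pics/top0.png

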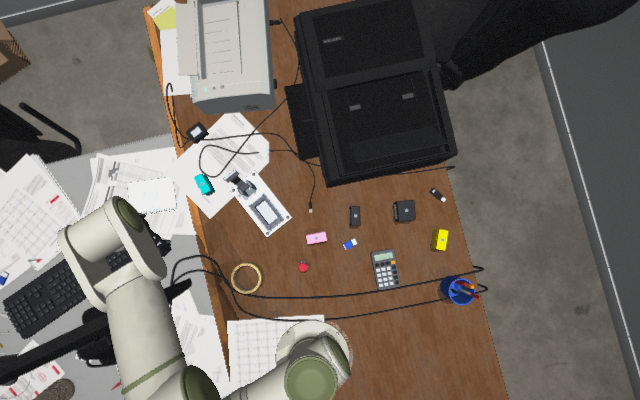

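View pics/side0.png

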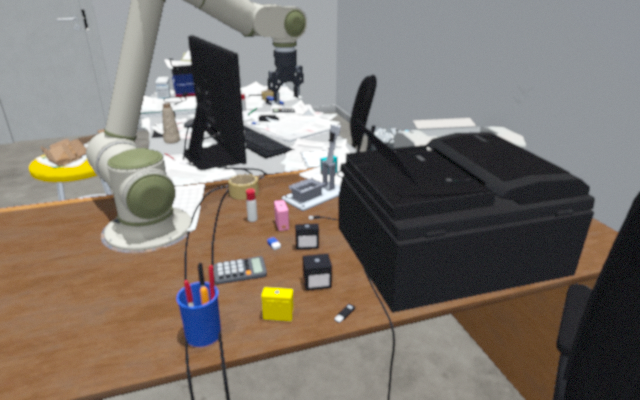

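The top view shows a small black block at (354,216), a larger black block at (404,211), and pink, yellow and turquoise look-alikes. The dock's pocket is at (267,215) and its hinge at (240,185). Slim-tank candidates are (354,216), which is narrow and black, and (404,211), which is about twice as broad and so the wide tank. I take (354,216) and will confirm it in an enlarged crop.

```bash
cat > m.py <<'E'
from h import *
d=np.load("top0.npz"); f,K,o,A=[d[k] for k in"fKoA"]
a=cv2.resize(f[165:245,215:305],None,fx=6,fy=6,interpolation=cv2.INTER_CUBIC)
b=cv2.resize(f[195:235,335:425],None,fx=6,fy=6,interpolation=cv2.INTER_CUBIC)
s=np.load("side0.npz")
c=cv2.resize(s["f"][215:295,285:335],None,fx=5,fy=5,interpolation=cv2.INTER_CUBIC)
im=np.zeros((600,790,3),np.uint8); a=cv2.resize(a,None,fx=.75,fy=.75); im[:360,:405]=a; im[360:600,:540]=b; im[:400,540:790]=c
cv2.imwrite("pics/crop1.png",im)
g=f.max(2)
m=((g<75)).astype(np.uint8); m[:190]=0; m[235:]=0; m[:,:335]=0; m[:,425:]=0
n,l,st,ce=cv2.connectedComponentsWithStats(m)
for i in range(1,n):
    if st[i,4]>40: 
        r=cv2.minAreaRect(cv2.findContours((l==i).astype(np.uint8),0,2)[0][0]); bp=cv2.boxPoints(r)
        print(st[i],ce[i],r); print([ray(K,o,A,p,62)[:2].round(1).tolist() for p in bp], ray(K,o,A,ce[i],62)[:2].round(1))
print(ray(K,o,A,(267,215),50))
E
python3 m.py
```

```text
[393 200  23  23 396] [404.66161616 210.68181818] ((404.18682861328125, 210.9883270263672), (21.832401275634766, 21.333375930786133), 86.42366790771484)
[[474.0, -230.0], [478.8, -292.5], [414.7, -296.6], [409.9, -234.2]] [ 445.2 -264.7]
[349 206  12  21 185] [354.31351351 215.78378378] ((354.5, 216.0), (20.0, 11.0), 90.0)
[[456.8, -101.0], [457.2, -133.4], [398.4, -133.8], [397.9, -101.5]] [ 428.2 -116.9]
[427.15620063 142.4321713   50.        ]
```

View pics/crop1.png

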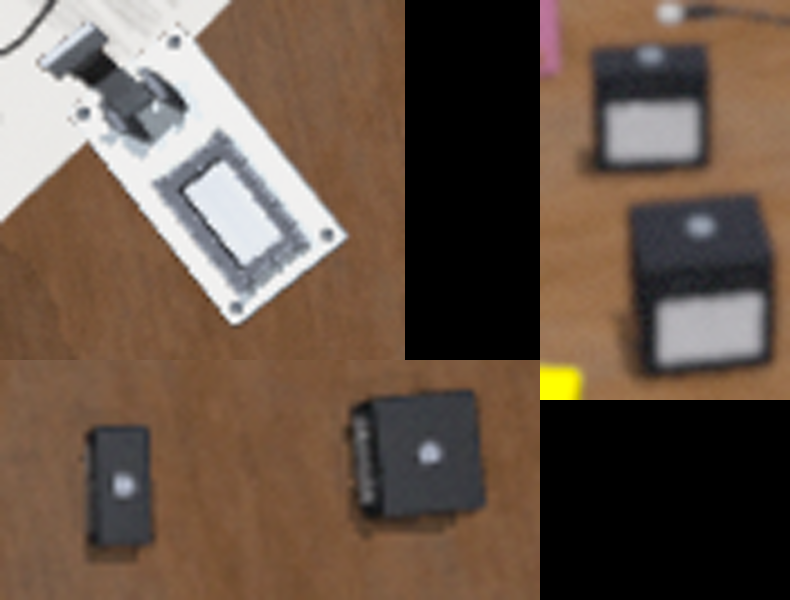

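Confirmed: the block at (354,216) is the slim one, with a top about half as broad as the one at (404,211), and it has a white label on its side. The dock crop shows the pocket, four screws and the arm leaning back. Next I compute the dock pose.

```bash
cat > m2.py <<'E'
from h import *
d=np.load("top0.npz"); f,K,o,A=[d[k] for k in"fKoA"]
P=lambda x,y,z: ray(K,o,A,(215+x/4.5-.4,165+y/4.5-.4),z)[:2]
cf=(P(234,325,10)+P(347,237,10))/2; print("frontmid",cf, np.linalg.norm(P(234,325,10)-P(347,237,10)))
s=[P(*q,10) for q in((175,41),(83,113),(328,235),(236,307))]
dx=(s[0]+s[1]-s[2]-s[3])/2; yaw=np.arctan2(dx[1],dx[0]); print("screws len",np.linalg.norm(dx),yaw,"base mid",sum(s)/4)
u=dx/np.linalg.norm(dx)
print("pocket from front",cf+60*u,"from screws",sum(s)/4-35*u,"mouth",sum(P(*q,50) for q in((155,183),(220,130),(310,245),(245,292)))/4,
"seat",sum(P(*q,26) for q in((183,190),(228,160),(285,235),(243,268)))/4)
e=P(347,237,10)-P(234,325,10); print("front edge dir",np.arctan2(e[1],e[0])+np.pi/2)
t=ray(K,o,A,(335+124/6-.4,195+125/6-.4),62); print("cap",t)
s=sensors.get_state(); M=R.from_quat(s["ee_rot"]).as_matrix(); print(M.round(3), s["tcp_pos"])
print("delta tool to above tank", M.T@(np.array([428,-119,150])-s["tcp_pos"]))
E
python3 m2.py
```

```text
frontmid [391.50457756 109.54388352] 97.72619325061392
screws len 170.55856768283348 0.6865836926024498 base mid [464.19599908 169.56576277]
pocket from front [437.90954457 147.57780307] from screws [437.12643499 147.3793097 ] mouth [436.69331232 144.87356034] seat [436.86034723 146.58636955]
front edge dir 0.6762041807695935
cap [ 429.23635507 -119.66701402   62.        ]
[[-0.719  0.695 -0.001]
 [ 0.695  0.719 -0.001]
 [ 0.    -0.001 -1.   ]] [381.76835581 395.57112285 230.78329875]
delta tool to above tank [-390.66645689 -338.01063213   81.08809269]
```

>>> servo_tool(
  steps=[-391, -338, 0, 0, 0, 2.373, 85, -391, -338, 0, 0, 0, 2.373, 85, -391, -338, 0, 0, 0, 2.373, 85, -391, -338, 0, 0, 0, 2.373, 85, -391, -338, 0, 0, 0, 2.373, 85, -391, -338, 0, 0, 0, 2.373, 85, -391, -338, 0, 0, 0, 2.373, 85, -391, -338, 0, 0, 0, 2.373, 85, -391, -338, 0, 0, 0, 2.373, 85, -391, -338, 60, 0, 0, 2.373, 85, -391, -338, 80, 0, 0, 2.373, 85, -391, -338, 80, 0, 0, 2.373, 85, -391, -338, 80, 0, 0, 2.373, 85, -391, -338, 80, 0, 0, 2.373, 85, -391, -338, 80, 0, 0, 2.373, 85, -391, -338, 80, 0, 0, 2.373, 85],
)

```text
t: 2.1
tcp_pos: [428.5, -119.0, 151.3]
ee_rot: [1.0, 0.001, 0.0, 0.0]
force: [0.2, 0.1, 0.7]
gripper_width: 0.998
grip_force: 0.0
```

```bash
python3 - <<'E'
from h import *
s=sensors.get_state(); M=R.from_quat(s["ee_rot"]).as_matrix(); print(s["t"],s["tcp_pos"],s["joint_pos"].round(2)); print(M.round(3))
f,K,o,A=cam("wrist"); np.savez("w1.npz",f=f,K=K,o=o,A=A); cv2.imwrite("pics/w1.png",f)
print(o,A.round(3).tolist(),K.round(0).tolist()); print("expect",proj(K,o,A,(428.5,-119.3,62)))
E
```

```text
2.1 [ 428.52557792 -119.04756999  151.34510893] [-0.54  0.28  1.71 -0.    1.15  1.03]
[[ 1.     0.002  0.   ]
 [ 0.002 -1.    -0.   ]
 [ 0.     0.    -1.   ]]
[ 502.28727614 -118.63426946  294.84096695] [[0.001, -0.956, -0.293], [-1.0, -0.001, -0.001], [0.001, 0.293, -0.956]] [[301.0, 0.0, 323.0], [0.0, 301.0, 200.0], [0.0, 0.0, 1.0]]
expect [323.57218535 203.01952348]
```

View pics/w1.png

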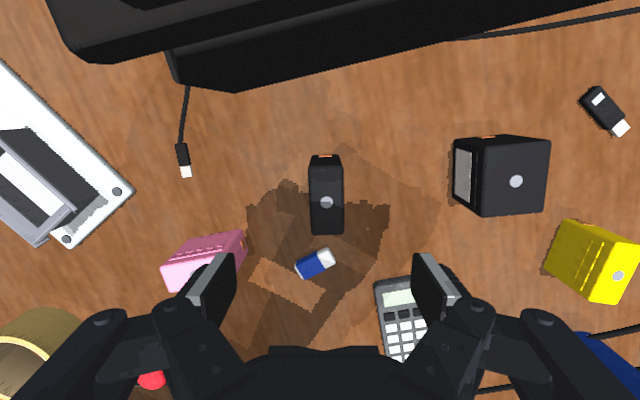

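The wrist picture shows the slim tank's cap at (326,202), with the pink block well clear on the left and the wide tank on the right. The tank lies about 2 mm towards -y from my estimate. I descend and grip.

>>> servo_tool(
  steps=[0, 2, 60, 0, 0, 0, 75, 0, 2, 100, 0, 0, 0, 75, 0, 2, 120, 0, 0, 0, 75, 0, 2, 120, 0, 0, 0, 75, 0, 2, 120, 0, 0, 0, 25, 0, 2, 120, 0, 0, 0, 20, 0, 2, 120, 0, 0, 0, 20, 0, 2, 120, 0, 0, 0, 20, 0, 2, 120, 0, 0, 0, 20, 0, 2, 120, 0, 0, 0, 20],
  newtons=35,
)

```text
t: 3.4
tcp_pos: [428.9, -121.2, 32.2]
ee_rot: [1.0, 0.0, 0.001, 0.0]
force: [-0.5, 0.5, 6.6]
gripper_width: 0.322
grip_force: 34.3
```

>>> servo_tool(
  steps=[0, 0, -60, 0, 0, 0, 20, 0, 0, -120, 0, 0, 0, 20, -28, -121, -120, 0, 0, -1.9, 20, -28, -121, -120, 0, 0, -1.9, 20, -28, -121, -120, 0, 0, -1.9, 20, -28, -121, -120, 0, 0, -1.9, 20, -28, -121, -120, 0, 0, -1.9, 20, -28, -121, -120, 0, 0, -1.9, 20, -28, -121, -120, 0, 0, -1.9, 20, -28, -121, -120, 0, 0, -1.9, 20, -28, -121, -120, 0, 0, -1.9, 20, -28, -121, -120, 0, 0, -1.9, 20, -28, -121, -120, 0, 0, -1.9, 20, -28, -121, -120, 0, 0, -1.9, 20, -28, -121, -120, 0, 0, -1.9, 20],
)

```text
t: 5.28
tcp_pos: [400.4, -0.1, 151.4]
ee_rot: [0.582, 0.813, 0.0, 0.0]
force: [0.5, 0.3, -0.7]
gripper_width: 0.323
grip_force: 35.1
```

```bash
cat >> h.py <<'E'
def go(p,yaw):
    "tool shift+turn to TCP p with tool pointing down, tool x at world yaw"
    s=sensors.get_state(); M=R.from_quat(s["ee_rot"]).as_matrix()
    T=np.array([[np.cos(yaw),np.sin(yaw),0],[np.sin(yaw),-np.cos(yaw),0],[0,0,-1]])
    print("t",s["t"],s["tcp_pos"].round(1),"F",s["force"].round(1),"go",(M.T@(np.array(p)-s["tcp_pos"])).round(1),R.from_matrix(M.T@T).as_rotvec().round(3),"w",s["gripper_width"])
E
python3 - <<'E'
from h import *
u=np.array([np.cos(.683),np.sin(.683)]); p=np.array([437.3,147])
go([*(p-15*u),152],.683+np.pi)
f,K,o,A=cam("wrist"); cv2.imwrite("pics/w2.png",f); np.savez("w2.npz",f=f,K=K,o=o,A=A)
E
```

```text
t 5.275 [ 4.004e+02 -1.000e-01  1.514e+02] F [ 0.5  0.3 -0.7] go [122.2  68.2  -0.6] [-0.     0.    -1.926] w 0.3225037248291525
```

>>> servo_tool(
  steps=[122, 68, 0, 0, 0, -1.926, 20, 122, 68, 0, 0, 0, -1.926, 20, 122, 68, 0, 0, 0, -1.926, 20, 122, 68, 0, 0, 0, -1.926, 20, 122, 68, 0, 0, 0, -1.926, 20, 122, 68, 0, 0, 0, -1.926, 20, 122, 68, 0, 0, 0, -1.926, 20, 122, 68, 0, 0, 0, -1.926, 20, 122, 68, 0, 0, 0, -1.926, 20, 122, 68, 0, 0, 0, -1.926, 20, 122, 68, 0, 0, 0, -1.926, 20, 122, 68, 0, 0, 0, -1.926, 20, 122, 68, 0, 0, 0, -1.926, 20, 122, 68, 0, 0, 0, -1.926, 20],
)

```text
t: 7.08
tcp_pos: [425.2, 137.4, 151.3]
ee_rot: [-0.336, 0.942, -0.0, -0.0]
force: [0.2, -0.0, -1.7]
gripper_width: 0.322
grip_force: 35.2
```

```bash
python3 - <<'E'
from h import *
u=np.array([np.cos(.683),np.sin(.683)]); p=np.array([437.3,147])
go([*p,152],.683+np.pi)
f,K,o,A=cam("wrist"); np.savez("w3.npz",f=f,K=K,o=o,A=A)
v=np.array([-u[1],u[0]])
for X,Y,Z in [(-60,50,10),(-60,-50,10),(-48,30,50),(-48,-30,50),(48,30,50),(48,-30,50),(-43,27,50),(-43,-27,50)]:
    q=proj(K,o,A,[*(p+X*u+Y*v),Z]); print(X,Y,Z,q.round(1)); cv2.circle(f,tuple(int(round(a)) for a in q),2,(0,0,255),-1)
cv2.imwrite("pics/w3.png",cv2.resize(f[100:400,120:520],None,fx=2,fy=2))
E
```

```text
t 7.075 [425.2 137.4 151.3] F [ 0.2 -0.  -1.7] go [-15.5  -0.2  -0.7] [ 0.    -0.     0.001] w 0.32166287852317055
-60 50 10 [375.7 142.7]
-60 -50 10 [268.9 142.6]
-48 30 50 [358.8 162.8]
-48 -30 50 [285.6 162.7]
48 30 50 [355.1 267.1]
48 -30 50 [289.4 267. ]
-43 27 50 [354.9 168.8]
-43 -27 50 [289.5 168.7]
```

View pics/w3.png

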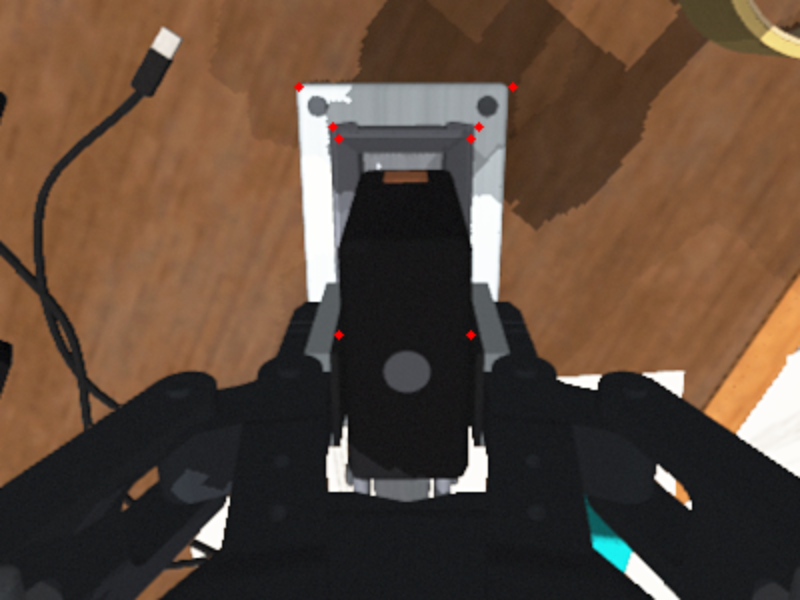

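The wrist view shows the dock square to the tank. The base corners are at crop (298,84) and (508,84), about 1 mm off the prediction, and the tank cap is at crop (407,372). I compute the cap offset and the descent.

```bash
python3 - <<'E'
from h import *
d=np.load("w3.npz"); K,o,A=d["K"],d["o"],d["A"]
u=np.array([np.cos(.683),np.sin(.683)]); v=np.array([-u[1],u[0]])
s=sensors.get_state(); tcp=s["tcp_pos"]
c=lambda x,y,z: ray(K,o,A,(120+x/2-.25,100+y/2-.25),z)[:2]
cap=c(407,372,tcp[2]-32.2+62); bot=c(406,172,tcp[2]-32.2)
D=lambda q:np.array([q@u,q@v]).round(1)
print("cap-tcp",D(cap-tcp[:2]),"front bottom edge-tcp",D(bot-tcp[:2]))
fm=(c(298,84,10)+c(508,84,10))/2; lip=c(404.5,125,50)
pk=[437.3,147]
print("dock from base",D(fm+60*u-pk),"lip",D(lip+48*u-pk))
E
```

```text
cap-tcp [-1.7  0.7] front bottom edge-tcp [-30.6   0.4]
dock from base [-0.8 -1. ] lip [-0.4 -0.2]
```

>>> servo_tool(
  steps=[-16, -1.3, 0, 0, 0, 0, 20, -16, -1.3, 20, 0, 0, 0, 20, -16, -1.3, 45, 0, 0, 0, 20, -16, -1.3, 60, 0, 0, 0, 20, -16, -1.3, 75, 0, 0, 0, 20, -16, -1.3, 85, 0, 0, 0, 20, -16, -1.3, 89, 0, 0, 0, 20, -16, -1.3, 91, 0, 0, 0, 20, -16, -1.3, 91, 0, 0, 0, 20, -16, -1.3, 91, 0, 0, 0, 20],
)

```text
t: 8.38
tcp_pos: [438.6, 146.5, 60.6]
ee_rot: [-0.336, 0.942, -0.0, 0.0]
force: [-0.5, -0.3, -0.7]
gripper_width: 0.322
grip_force: 35.3
```

>>> servo_tool(
  steps=[0, 0, 1.5, 0, 0, 0, 20, 0, 0, 2, 0, 0, 0, 20, 0, 0, 2, 0, 0, 0, 30, 0, 0, 2, 0, 0, 0, 45, 0, 0, 2, 0, 0, 0, 60, 0, 0, 2, 0, 0, 0, 60, 0, 0, 2, 0, 0, 0, 60],
)

```text
t: 9.25
tcp_pos: [438.5, 146.5, 58.3]
ee_rot: [-0.336, 0.942, -0.0, -0.0]
force: [0.7, -0.4, 0.3]
gripper_width: 0.701
grip_force: 0.0
```

```bash
python3 - <<'E'
from h import *
f,K,o,A=cam("wrist"); a=f[100:400,170:470]
g,K2,o2,A2=cam("side"); b=cv2.resize(g[120:220,270:350],None,fx=5,fy=5,interpolation=cv2.INTER_CUBIC)
im=np.zeros((500,720,3),np.uint8); im[:300,:300]=a; im[:,310:710]=b; cv2.imwrite("pics/c4.png",im)
go([438.6,146.5,160],.683+np.pi)
E
```

```text
t 9.35 [438.5 146.5  58.3] F [-0.7 -0.2  0.4] go [-1.000e-01 -1.000e-01 -1.017e+02] [-0.     0.     0.002] w 0.7024258557583192
```

View pics/c4.png

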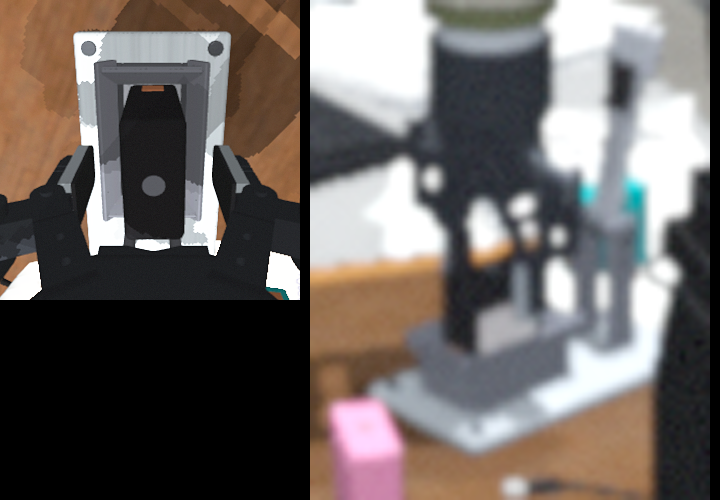

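The wrist crop shows the tank upright inside the pocket with its cap at (153,186). The side crop shows the clamp arm still up. I rise, and measure the arm tip and the scanner behind it.

>>> servo_tool(
  steps=[0, 0, -15, 0, 0, 0, 60, 0, 0, -50, 0, 0, 0, 60, 0, 0, -110, 0, 0, 0, 60, 0, 0, -170, 0, 0, 0, 40, 0, 0, -220, 0, 0, 0, 0, 0, 0, -230, 0, 0, 0, 0, 0, 0, -230, 0, 0, 0, 0],
)

```text
t: 10.22
tcp_pos: [438.3, 146.5, 287.9]
ee_rot: [-0.336, 0.942, 0.0, -0.0]
force: [-0.2, 0.1, -0.2]
gripper_width: 0.002
grip_force: 0.0
```

```bash
python3 - <<'E'
from h import *
u=np.array([np.cos(.683),np.sin(.683)]); v=np.array([-u[1],u[0]]); p=np.array([436.7,146.2])
g,K,o,A=cam("side"); b=cv2.resize(g[110:210,270:370],None,fx=4,fy=4,interpolation=cv2.INTER_CUBIC)
import itertools
for th in(1.6,1.7,1.8,1.9):
    q=lambda r,h:[*(p+(90-r*np.cos(th)+h*np.sin(th))*u),88+r*np.sin(th)+h*np.cos(th)]
    print(th,"tip",proj(K,o,A,q(127,0)).round(1),"hinge",proj(K,o,A,q(0,0)).round(1))
t,K,o,A=cam("top"); c=cv2.resize(t[60:220,160:320],None,fx=2.4,fy=2.4)
for th in(1.6,1.7,1.8,1.9):
    q=lambda r,h:[*(p+(90-r*np.cos(th)+h*np.sin(th))*u),88+r*np.sin(th)+h*np.cos(th)]
    print(th,"top tip",proj(K,o,A,q(127,0)).round(1))
print("scanner edge z=0,100,200",[ray(K,o,A,(230,108),z)[:2].round() for z in(0,100,200)])
im=np.zeros((400,790,3),np.uint8); im[:400,:400]=b; im[:384,404:788]=c; cv2.imwrite("pics/c5.png",im)
go([*(p+165*u),300],.683+np.pi)
E
```

```text
1.6 tip [328.4 125.9] hinge [327.3 165.4]
1.7 tip [331.4 125.3] hinge [327.3 165.4]
1.8 tip [334.4 125.2] hinge [327.3 165.4]
1.9 tip [337.3 125.5] hinge [327.3 165.4]
1.6 top tip [234.9 181.5]
1.7 top tip [232.  177.7]
1.8 top tip [229.3 174.1]
1.9 top tip [226.7 170.6]
scanner edge z=0,100,200 [array([764., 273.]), array([735., 250.]), array([707., 227.])]
t 10.325 [437.9 146.4 286.7] F [-0.9 -0.4 -0.1] go [-163.9    0.3  -13.7] [ 0.002 -0.003  0.002] w 0.002378234406010608
```

View pics/c5.png

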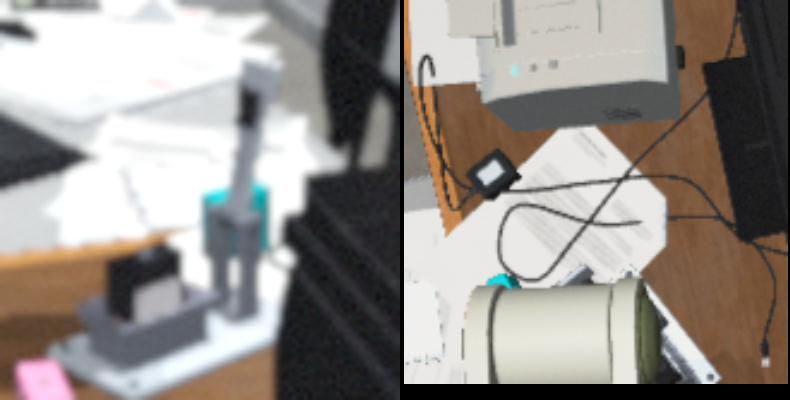

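The side crop shows the arm tip at pixel (335,125), so the clamp angle is about 1.8. The tank stands in the pocket, and the scanner is beyond x 700, so there is room behind the arm. I go over to the far side.

>>> servo_tool(
  steps=[-50, 0, -14, 0, 0, 0, 0, -110, 0, -14, 0, 0, 0, 0, -164, 0, -14, 0, 0, 0, 0, -164, 0, -14, 0, 0, 0, 0, -164, 0, 30, 0, 0, 0, 0, -164, 0, 75, 0, 0, 0, 0, -164, 0, 91, 0, 0, 0, 0, -164, 0, 91, 0, 0, 0, 0, -164, 0, 91, 0, 0, 0, 0],
)

```text
t: 11.45
tcp_pos: [565.5, 250.1, 198.1]
ee_rot: [-0.336, 0.942, -0.0, 0.0]
force: [0.2, -0.4, 0.0]
gripper_width: -0.0
grip_force: 0.0
```

```bash
python3 - <<'E'
from h import *
u=np.array([np.cos(.683),np.sin(.683)]); v=np.array([-u[1],u[0]]); p=np.array([436.7,146.2])
s=sensors.get_state(); q=s["tcp_pos"][:2]-p; print("dock X,Y,Z",q@u,q@v,s["tcp_pos"][2],s["joint_pos"].round(2))
go([*(p+97*u),198],.683+np.pi)
E
```

```text
dock X,Y,Z 165.45291683818593 -0.691227471378628 198.07562276575325 [ 0.23  0.52  1.15 -0.    1.46 -2.03]
t 11.45 [565.5 250.1 198.1] F [ 0.2 -0.4  0. ] go [68.5  0.8  0. ] [-0.     0.001  0.002] w -0.00012746861121367453
```

>>> servo_tool(
  steps=[15, 0.7, 0, 0, 0, 0, 0, 25, 0.7, 0, 0, 0, 0, 0, 35, 0.7, 0, 0, 0, 0, 0, 46, 0.7, 0, 0, 0, 0, 0, 57, 0.7, 0, 0, 0, 0, 0, 68, 0.7, 0, 0, 0, 0, 0, 79, 0.7, 1, 0, 0, 0, 0, 90, 0.7, 3, 0, 0, 0, 0, 100, 0.7, 6, 0, 0, 0, 0, 111, 0.7, 10, 0, 0, 0, 0],
)

```text
t: 12.7
tcp_pos: [478.5, 180.1, 187.0]
ee_rot: [-0.336, 0.942, 0.0, -0.0]
force: [1.3, -0.0, -0.2]
gripper_width: -0.001
grip_force: 0.5
```

```bash
cat > st.py <<'E'
from h import *
u=np.array([np.cos(.683),np.sin(.683)]); v=np.array([-u[1],u[0]]); p=np.array([436.7,146.2])
s=sensors.get_state(); q=s["tcp_pos"][:2]-p; print("dock X,Y,Z",q@u,q@v,s["tcp_pos"][2],"F dock",s["force"][:2]@u,s["force"][:2]@v,s["force"][2])
E
python3 st.py; python3 - <<'E'
from h import *
g,*_=cam("side"); cv2.imwrite("pics/c6.png",cv2.resize(g[80:220,250:390],None,fx=4,fy=4,interpolation=cv2.INTER_CUBIC))
E
```

```text
dock X,Y,Z 53.8553540999234 -0.05812665702720106 187.01850953128894 F dock 1.0096575266332242 -0.8282753781629579 -0.1632521423183692
```

View pics/c6.png

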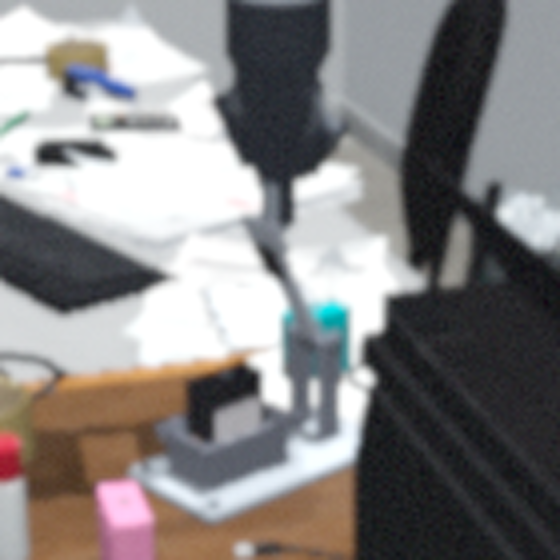

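The arm is tipped forward to about 1.1 with the fingertips behind its paddle (crop (270,230)). The push works, so I continue along the arc.

>>> servo_tool(
  steps=[9, 0, 4, 0, 0, 0, 0, 18, 0, 10, 0, 0, 0, 0, 27, 0, 17, 0, 0, 0, 0, 34.4, 0, 25, 0, 0, 0, 0, 41, 0, 34, 0, 0, 0, 0, 47.5, 0, 43, 0, 0, 0, 0, 53, 0, 52.5, 0, 0, 0, 0, 57, 0, 63, 0, 0, 0, 0, 62, 0, 73, 0, 0, 0, 0, 66, 0, 77, 0, 0, 0, 0],
)

```text
t: 14.0
tcp_pos: [427.5, 138.6, 109.6]
ee_rot: [-0.336, 0.942, 0.0, -0.0]
force: [0.5, -0.0, 0.6]
gripper_width: -0.002
grip_force: 0.3
```

```bash
python3 st.py
```

```text
dock X,Y,Z -11.92966561196158 -0.06677526412538819 109.58524552317803 F dock 0.40640831742103434 -0.35325253399356776 0.6480284222853745
```

>>> servo_tool(
  steps=[5, 0, 0, 0, 0, 0, 0, 9, 0, 2, 0, 0, 0, 0, 9, 0, 4, 0, 0, 0, 0, 9, 0, 6, 0, 0, 0, 0, 9, 0, 8, 0, 0, 0, 0, 9, 0, 8, 0, 0, 0, 0],
)

```text
t: 14.75
tcp_pos: [421.0, 133.2, 102.2]
ee_rot: [-0.336, 0.942, 0.0, -0.0]
force: [0.1, -0.3, 1.5]
gripper_width: -0.001
grip_force: 0.5
```

```bash
python3 st.py
```

```text
dock X,Y,Z -20.382967186476833 -0.23846352563364628 102.17465430846958 F dock -0.1289134037825619 -0.27977080111409414 1.451900602293035
```

>>> servo_tool(
  steps=[0, 0, 2, 0, 0, 0, 0, 0, 0, 4, 0, 0, 0, 0, 0, 0, 6, 0, 0, 0, 0, 0, 0, 8, 0, 0, 0, 0, 0, 0, 9, 0, 0, 0, 0, 0, 0, 9, 0, 0, 0, 0],
)

```text
t: 15.5
tcp_pos: [421.1, 133.2, 93.2]
ee_rot: [-0.336, 0.942, 0.0, 0.0]
force: [0.1, -0.4, 0.7]
gripper_width: 0.0
grip_force: 0.3
```

>>> servo_tool(
  steps=[0, 0, 1, 0, 0, 0, 0, 0, 0, 1, 0, 0, 0, 0, 0, 0, 1.5, 0, 0, 0, 0, 0, 0, 1.5, 0, 0, 0, 0],
)

```text
t: 16.0
tcp_pos: [421.1, 133.2, 92.0]
ee_rot: [-0.336, 0.942, -0.0, 0.0]
force: [-1.3, -0.3, 5.7]
gripper_width: 0.001
grip_force: 3.0
```

>>> servo_tool(
  steps=[0, 0, 1, 0, 0, 0, 0, 0, 0, 1, 0, 0, 0, 0, 0, 0, 1, 0, 0, 0, 0],
)

```text
t: 16.38
tcp_pos: [421.1, 133.2, 91.9]
ee_rot: [-0.336, 0.942, -0.0, 0.001]
force: [-5.3, -0.7, 18.8]
gripper_width: -0.003
grip_force: 9.0
```

>>> servo_tool(
  steps=[0, 0, -5, 0, 0, 0, 0, 0, 0, -40, 0, 0, 0, 0, 0, 0, -90, 0, 0, 0, 0, 0, 0, -150, 0, 0, 0, 0, 0, 0, -180, 0, 0, 0, 0, 0, 0, -180, 0, 0, 0, 0, 0, 0, -180, 0, 0, 0, 0],
)

```text
t: 17.25
tcp_pos: [420.6, 133.1, 269.7]
ee_rot: [-0.336, 0.942, 0.0, -0.001]
force: [0.3, 0.1, -0.8]
gripper_width: 0.005
grip_force: 0.0
```

```bash
python3 st.py; python3 - <<'E'
from h import *
w,*_=cam("wrist"); g,*_=cam("side")
im=np.hstack([cv2.resize(g[130:220,270:360],(390,390),interpolation=cv2.INTER_CUBIC),cv2.resize(w[60:400,150:490],(390,390))]); cv2.imwrite("pics/c7.png",im)
E
```

```text
dock X,Y,Z -20.765876041347376 0.028693002841725587 269.6666159037554 F dock 0.32069719611565545 -0.12650303995634626 -0.7681840770010347
```

View pics/c7.png

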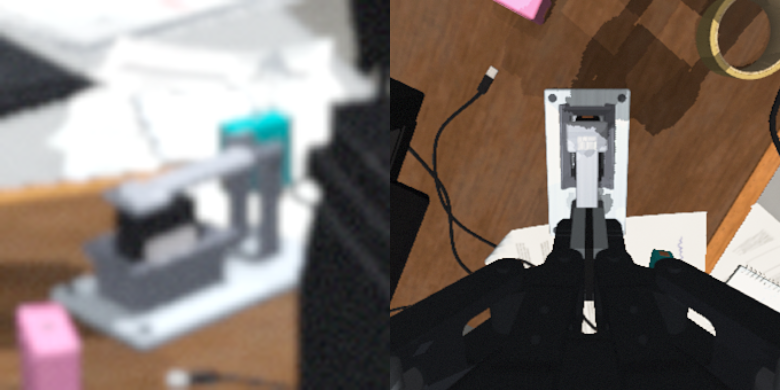

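The clamp arm lies level on the tank (paddle at (150,190) in the left half), the tank has sunk home, and the gripper is clear. I hand in.

```bash
python3 -c "from workcell import ctrl; print(ctrl.hand_in())"
```

```text
the job is handed in; nothing more can be done
None
```

The job is handed in: the slim tank stands in the dock pocket, pressed down to a hard stop (about 19 N) with the clamp arm closed level on it, the wide tank was not touched, and it took about 17 s of the 64 s allowed.

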